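# Present a watch movement to the inspection camera

## Robot

A 6-joint arm with a two-finger parallel gripper is mounted at the origin on the work surface. World frame = base frame: x ahead of the robot, y to its left, z up, the work surface at z = 0. Lengths are in m, angles in rad, forces in N, time in s.
With the tool pointing down it reaches from about 0.35 to 0.925 m from the base axis. Payload 6.4 kg.
Tool frame: the origin (TCP) lies on the centre line of the jaws, within the pads' length; the fingertips stand 19 mm ahead of it and the grasp point (between the pads) is the TCP; z points along the fingers, y is the line along which they close (so a half turn about z gives the same grasp; the last joint's range is limited). The gripper opens to 94 mm and grips with 3 to 60 N. Pads are 16 mm wide; open, the fingers measure 119 mm over their backs; the gripper's body (75 mm by 177 mm) begins 78 mm behind the grasp point.
Start: joints at [-1.374, 0.245, 1.558, -0, 1.339, -0.174], TCP at [0.236, -0.606, 0.224] pointing down, gripper open.
Joint ranges: [-3.13, 3.13], [-1.02, 2.26], [0.13, 2.54], [-0.95, 4.09], [0.21, 2.88], [-2.74, 2.74]. Speed limits (rad/s): [2.57, 2.57, 3.14, 3.14, 3.14, 3.14].

## Interface

Orientations are given as a 3x3 rotation matrix whose columns are the frame's x, y, z axes.
In Python, from bench import * gives the robot as it stands. Calls block until the motion is done:
- move_pose(position, orientation): joint-space move of the TCP to a pose.
- line_to(position, rotation=None, max_speed=0.15, threshold=None): straight line of the TCP; rotation=None keeps the orientation; max_speed is the mean speed in m/s. With threshold (N) it stops when the force on the tool has changed by that much, and returns True; else False.
- set_joints(angles): joint-space move.
- grip(opening, effort=None): finger opening in m; effort is the grip in N (None keeps the last); returns when the fingers have stopped.
- wait(seconds).
- ik(position, orientation): joint angles nearest the present ones, or None.
- state(): the state.
- capture(name): name is "scene" or "top" or "wrist"; returns (picture, depth): 400x640x3 uint8, red, green, blue; 400x640 float32, m along the optical axis (not along the pixel's ray), 0 where there is no reading.
- get_calibration(name): a dict with "fx", "fy", "cx", "cy" (pixels), "R" (3x3) and "t" (3): a world point X has camera coordinates R X + t; the wrist camera has in their place "tool_from_camera" (4x4, takes a point from camera to tool coordinates, whose origin is the TCP and whose axes are the flange's). Camera axes: x right, y down, z forward; pixel columns grow to the right and rows downward; lengths in m; the calibration is good to about 2 mm. A picture is of the moment at which its call begins: read the wrist's pose just before it. get_calibration takes no time and is no camera call.
A pose or a line that the arm cannot do raises Unreachable and nothing moves.
- close_job(): hands the job in; it is judged then, once.
Trained networks look in the newest picture that a camera, given by its name, has taken for a name from the list of things; names that differ only in an ending like _2 or _b are one class to them, and where a whole thing is asked for, a point or a joint stands for the part that bears it (a point fixed in the world has none). Each returns a list of dicts, best first, with "p" (0 to 1); they miss things now and then, are a little off and sometimes report something else, mostly with a low value. They report only what shows in the picture. A call takes as long as a camera call. They do not tell look-alikes from the thing itself.
- look_for(camera, thing): "point" ([x, y, z] in m, in the coordinates of the camera as it stood for that picture, good to about 4 mm: the middle of the surface that is visible of it).
The state is a dict: "t": time; "joints": joint angles; "qvel": joint speeds; "effort": joint torques, N m; "tool_pos": TCP position; "orientation": TCP orientation; "force": force on the tool from outside, world axes, zero at the start; "torque": the same for the moment, N m; "finger_gap": finger opening in m; "grasp_force": force on a finger pad.
Only numpy, scipy, OpenCV 4.12 (cv2) and the standard library are available. Lean on these libraries where they do the work, as an engineer would, in place of code of your own. Each camera call takes 0.05 s, during which the arm holds its last target. There are 200 camera calls.

## Task

Take the clear dust cover with the red knob off the watch movement, nest it over the matching cover with the blue knob, which stays standing on the bench, and let go of it. Then pick up the red movement carrier by its sides and present it in the air to the inspection camera, white dial squarely facing the lens, right way up in the picture and centred on the lens axis 110 mm from the lens, and finish while still holding it there, motionless and touching nothing but the gripper. Do not drop the cover or carrier or tip the carrier over, and leave the jar, oil pot and screwdriver where they are.

Things in the scene. Friction and masses are not known exactly. Their poses are not given: they have to be found in the camera images.
- work_plate: Fixed black round plate on the bench, 96 mm diameter, 12 mm high. The carrier stands on it under the red-knobbed cover. Origin at the centre of its underside.
- cover: Clear round dust cover, RED knob, loose, about 80 g, open side down on the plate over the carrier. Skirt 68 mm outer, 62 inner diameter, flat shoulder 30 mm up; crown above 56 narrowing to 52 mm, flat top at 52 mm, ceiling 49 mm; knob 14 mm diameter, 52 to 70 mm up. Origin: centre of the foot, z up. Nested over its twin it rests on the shoulder, 30 mm higher, 3 mm play all round.
- spare_cover: Second cover of the same shape, with a BLUE knob, empty, standing foot down on the bench. Loose. Origin at the centre of its open foot, z up.
- carrier: Red upright block with a watch movement: 16 mm thick (x), 36 wide (y), 44 high (z), loose, about 90 g. White 30 mm dial, 2 mm proud, on its +x face; brass disc, 1 mm proud, on the -x face. Grip across the 36 mm width on the plain +y and -y sides. Origin: centre of its underside. It stands near the plate's centre, dial facing away from the robot (+x) within 45 degrees.
- dial (a point): Centre of the front of the white dial, 10 mm ahead (+x) of the carrier's origin and 24 mm above it.
- back (a point): Point on the carrier's rear face behind the dial, 8 mm behind (-x) its origin and 24 mm above it.
- cam_stand: Fixed camera stand: steel base plate 130 x 90 mm, 14 mm high, with a post 20 mm across to 300 mm high and a black clamp block. Origin at the centre of the base's underside; its x axis is level and points the way the camera looks, roughly towards the robot. The post is 35 mm behind the origin.
- camera_head: White and black camera, 38 mm thick, 85 long, fixed on the stand. Origin: centre of the lens front, 250 mm up, 60 mm ahead of the stand's origin. x: lens axis, out of the lens, always 25 degrees below level; y level; z: up in the picture, leaning 25 degrees from vertical away from the camera. Presented right, carrier x points against this x and carrier z along this z.
- focus (a point): Point in the air on the lens axis 110 mm in front of the lens, where the dial's centre should be.
- screw_jar: Bystander: glass jar with white lid, 40 mm diameter, 55 mm high, loose. Origin at the centre of its underside.
- oil_pot: Bystander: small brass oil pot, 30 mm diameter, 24 mm high, loose. Origin at the centre of its underside.
- screwdriver: Bystander: screwdriver with yellow handle, 130 mm long, lying on the bench. Origin under its middle, x along it.
Not all that is in view belongs to the job. Of the things that look like the work_plate, take the one that is farthest to the robot's left at the start.

How it is judged:
By the outcome, as a careful person would: the job done as asked, in the order asked, and still so for the second after the job is handed in, while the arm keeps its last pose, push and grip.
It also fails if it takes over 59 s, if anything falls off the work surface, if the arm or the gripper's body presses on something with over 40 N, if the wrist force passes 120 N, or if a joint passes its speed limit or range.

## Working session

There is one attempt and no reset: what is moved stays moved. The work goes in short steps, each a Python script; the robot and the scene stay as the last script left them, time stands still between calls to the robot, and variables do not carry over. Pictures are saved under pics/ and viewed, at most 10 in all, crops included, and the job is handed in when it is done.

```bash
ls; mkdir -p pics
cat > h.py <<'E'
from bench import *
import numpy as np, cv2
def save(n,im): cv2.imwrite('pics/'+n+'.png',cv2.cvtColor(im,cv2.COLOR_RGB2BGR))
def toworld(cam,p,st=None):
    c=get_calibration(cam); p=np.asarray(p,float)
    if cam=='wrist':
        T=np.array(c['tool_from_camera']); q=p@T[:3,:3].T+T[:3,3]
        return q@np.array(st['orientation']).T+np.array(st['tool_pos'])
    R=np.array(c['R']); return (p-np.array(c['t']))@R
def cloud(cam,d,st=None):
    c=get_calibration(cam); v,u=np.mgrid[:400,:640]
    P=np.stack([(u-c['cx'])/c['fx']*d,(v-c['cy'])/c['fy']*d,d],-1)
    return toworld(cam,P.reshape(-1,3),st).reshape(400,640,3)
E
python3 - <<'E'
from h import *
for c in ['scene','top']:
    im,d=capture(c); save(c+'0',im); np.savez(c+'0',im=im,d=d)
    for n in ['work_plate','cover','spare_cover','carrier','dial','cam_stand','camera_head','screw_jar','oil_pot','screwdriver']:
        print(c,n,[(round(r['p'],2),toworld(c,r['point']).round(3).tolist()) for r in look_for(c,n)[:4]])
print(state()['t'])
E
```

```text
pics
scene work_plate [(0.94, [0.67, -0.08, 0.013]), (0.88, [0.41, -0.028, 0.013]), (0.79, [0.334, 0.087, 0.01]), (0.69, [0.475, 0.182, 0.01])]
scene cover []
scene spare_cover [(0.59, [0.532, -0.18, 0.044])]
scene carrier [(0.16, [0.475, 0.181, 0.007])]
scene dial []
scene cam_stand [(0.77, [0.835, 0.082, 0.011]), (0.63, [0.528, -0.18, 0.042])]
scene camera_head [(0.57, [0.804, 0.077, 0.283])]
scene screw_jar [(0.62, [0.654, -0.335, 0.047])]
scene oil_pot [(0.5, [0.533, 0.009, 0.016])]
scene screwdriver [(0.72, [0.625, 0.384, 0.02])]
top work_plate [(0.93, [0.661, -0.084, 0.013]), (0.91, [0.406, -0.029, 0.006]), (0.88, [0.327, 0.09, 0.014]), (0.71, [0.448, 0.159, 0.016])]
top cover [(0.71, [0.455, 0.164, 0.065])]
top spare_cover [(0.96, [0.525, -0.181, 0.053])]
top carrier []
top dial []
top cam_stand [(0.88, [0.811, 0.08, 0.017])]
top camera_head [(0.79, [0.792, 0.069, 0.283])]
top screw_jar [(0.84, [0.638, -0.338, 0.053])]
top oil_pot [(0.59, [0.452, 0.164, 0.064])]
top screwdriver [(0.85, [0.613, 0.379, 0.022])]
1.1
```

View pics/scene0.png

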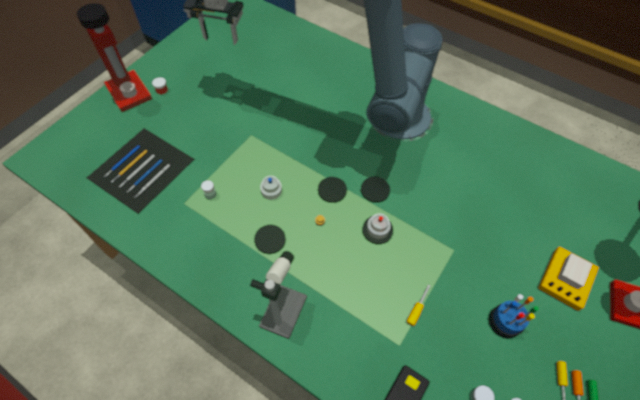

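View pics/top0.png

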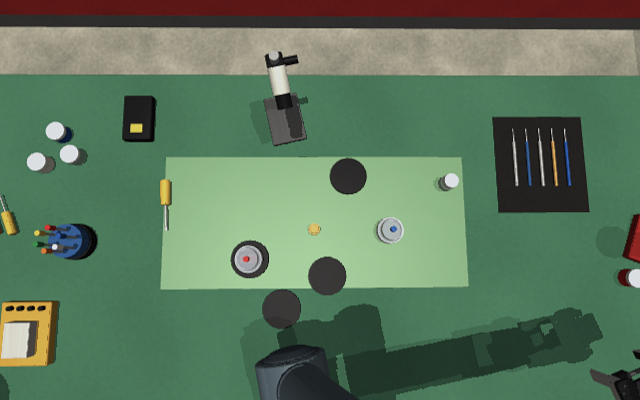

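The scene shows the red-knob cover on the leftmost plate at top px (246,259), the blue one at (391,230) and the camera stand at (285,115). It agrees with what the networks reported. Next I take wrist views from above both knobs and the stand.

```bash
cat >> h.py <<'E'
def down(a=0): # tool z down, tool y at angle a from world y
    c,s=np.cos(a),np.sin(a); return np.array([[-c,-s,0],[-s,c,0],[0,0,-1.]])
E
python3 - <<'E'
from h import *
print(np.array(get_calibration('wrist')['tool_from_camera']).round(3).tolist(), get_calibration('wrist')['fx'])
s=state(); print(np.array(s['orientation']).round(2).tolist())
for n,p in [('blue',(.525,-.181)),('red',(.457,.165))]:
    for R in [down(0)]:
        move_pose([p[0],p[1],.30],R)
    s=state(); print(np.round(s['joints'],2),s['t'])
    im,d=capture('wrist'); save('w_'+n,im); np.savez('w_'+n,im=im,d=d,o=s['orientation'],p=s['tool_pos'])
    X=cloud('wrist',d,s); hsv=cv2.cvtColor(im,cv2.COLOR_RGB2HSV)
    h=hsv[...,0].astype(int); m=(hsv[...,1]>140)&(hsv[...,2]>60)&(((h>100)&(h<130)) if n=='blue' else ((h<8)|(h>172)))
    k,l,st,c=cv2.connectedComponentsWithStats(m.astype(np.uint8))
    for i in range(1,k):
        if st[i,4]>40:
            P=X[l==i]; zz=np.percentile(P[:,2],80); Q=P[abs(P[:,2]-zz)<.003]
            print(n,st[i],c[i].round(),P.mean(0).round(4),'top',zz.round(4),((Q.min(0)+Q.max(0))/2).round(4),np.ptp(Q,0).round(4))
E
```

```text
[[0.002, -0.967, -0.255, 0.074], [1.0, 0.002, 0.0, 0.0], [0.0, -0.255, 0.967, -0.161], [0.0, 0.0, 0.0, 1.0]] 283.24773581244733
[[0.93, 0.36, -0.0], [0.36, -0.93, -0.0], [-0.0, -0.0, -1.0]]
[-0.54 -0.03  1.72 -0.    1.45 -2.11] 2.9833
blue [314 173   8   9  45] [317. 177.] [ 0.5224 -0.1904  0.0705] top 0.0712 [ 0.5225 -0.1904  0.0704] [0.0111 0.0098 0.0038]
blue [ 37 237  13  32 209] [ 43. 252.] [ 0.6649 -0.665   0.0125] top 0.0104 [ 0.6685 -0.6691  0.0101] [0.0557 0.0099 0.0054]
blue [ 98 238  11  28 164] [103. 251.] [ 0.6598 -0.5559  0.0183] top 0.0105 [ 0.6649 -0.5647  0.0099] [0.0499 0.0088 0.0047]
[ 0.11 -0.21  1.88 -0.    1.47 -1.46] 4.3583
red [321 172   8   9  52] [325. 176.] [0.4519 0.1655 0.0822] top 0.0829 [0.4519 0.1651 0.082 ] [0.0106 0.0095 0.0036]
```

```bash
cat >> h.py <<'E'
def knob(im,X,n,mina=8):
    hsv=cv2.cvtColor(im,cv2.COLOR_RGB2HSV); h=hsv[...,0].astype(int)
    m=(hsv[...,1]>140)&(hsv[...,2]>60)&(((h>100)&(h<130)) if n=='blue' else ((h<8)|(h>172)))
    k,l,st,c=cv2.connectedComponentsWithStats(m.astype(np.uint8)); o=[]
    for i in range(1,k):
        P=X[l==i]; zz=np.percentile(P[:,2],80); Q=P[abs(P[:,2]-zz)<.003]
        if st[i,4]>=mina and .055<zz<.14 and len(Q): o.append((st[i,4],c[i].round(1).tolist(),zz.round(4),((Q.min(0)+Q.max(0))/2).round(4).tolist(),np.ptp(Q,0).round(4).tolist()))
    return o
E
python3 - <<'E'
from h import *
for c in ['top','scene']:
    f=np.load(c+'0.npz'); X=cloud(c,f['d'])
    for n in ['blue','red']: print(c,n,knob(f['im'],X,n,3))
for n,p in [('red',(.455,.165)),('blue',(.523,-.187))]:
    move_pose([p[0],p[1],.21],down()); wait(.2)
    s=state(); im,d=capture('wrist'); save('c_'+n,im); np.savez('c_'+n,im=im,d=d,o=s['orientation'],p=s['tool_pos'])
    print(n,knob(im,cloud('wrist',d,s),n),s['tool_pos'],s['t'])
    print([(round(r['p'],2),toworld('wrist',r['point'],s).round(4).tolist()) for r in look_for('wrist',{'red':'cover','blue':'spare_cover'}[n])])
a=cv2.imread('pics/c_red.png');b=cv2.imread('pics/c_blue.png'); cv2.imwrite('pics/cc.png',np.hstack([a[:,120:520],b[:,120:520]]))
E
```

```text
top blue [(np.int32(612), [67.1, 240.1], np.float64(0.0678), [0.4981, 0.6007, 0.0677], [0.074, 0.0785, 0.0056]), (np.int32(20), [393.2, 228.6], np.float64(0.0735), [0.5209, -0.1884, 0.0725], [0.0073, 0.0122, 0.0037]), (np.int32(4), [50.2, 246.8], np.float64(0.0674), [0.4839, 0.6334, 0.0666], [0.0024, 0.0037, 0.0033])]
top red [(np.int32(25), [245.8, 258.8], np.float64(0.0831), [0.4506, 0.1669, 0.0826], [0.0094, 0.0119, 0.005])]
scene blue [(np.int32(6), [269.5, 180.0], np.float64(0.0696), [0.5263, -0.1876, 0.069], [0.0054, 0.0072, 0.0014]), (np.int32(649), [509.5, 317.2], np.float64(0.0664), [0.5006, 0.5981, 0.0663], [0.0765, 0.0768, 0.0058])]
scene red [(np.int32(12), [380.2, 218.6], np.float64(0.0843), [0.456, 0.1669, 0.0835], [0.0088, 0.0057, 0.0043]), (np.int32(29), [520.6, 315.5], np.float64(0.1397), [0.5261, 0.5995, 0.1394], [0.0088, 0.0105, 0.0052])]
red [(np.int32(104), [324.4, 190.9], np.float64(0.0828), [0.4525, 0.1657, 0.0823], [0.0118, 0.0096, 0.004])] [0.45671524 0.16503927 0.21270897] 5.0583
[(0.66, [0.4458, 0.1663, 0.0605]), (0.25, [0.7548, 0.0831, 0.0082])]
blue [(np.int32(88), [319.9, 192.9], np.float64(0.0709), [0.5228, -0.1908, 0.0702], [0.0103, 0.0098, 0.0032])] [ 0.52319571 -0.18594148  0.21006793] 6.7
[(0.66, [0.5189, -0.1875, 0.0536])]
```

View pics/cc.png

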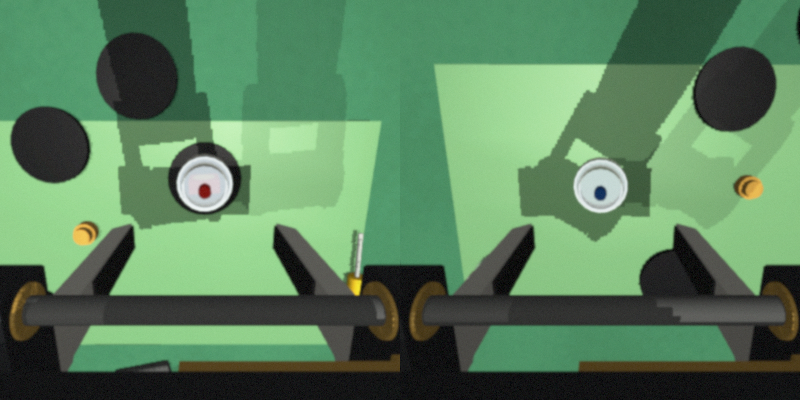

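The left half shows the red knob at about (204,190) and the right half the blue one at about (600,193). Both covers stand upright. Next I grasp the red knob and lift.

Run:
```python
from h import *
k=np.array([.4525,.1657])
move_pose([*k,.15],down()); grip(.045,25); s=state(); print(s['tool_pos'],s['t'])
e=np.array(s['tool_pos'])[:2]-k
print(line_to([*(k-e),.088],max_speed=.1,threshold=8)); s=state(); print(s['tool_pos'],s['force'],s['t'])
line_to([*(k-e),.0855],max_speed=.03,threshold=8)
grip(0.0,25); s=state(); print(s['tool_pos'],s['finger_gap'],s['grasp_force'],s['force'],s['t'])
```

```text
[0.45248693 0.1657374  0.14999279] 9.0583
False
[0.45294822 0.16571723 0.08843975] [ 0.23324027 -0.20729475  0.16720738] 9.825
[0.45246837 0.16569085 0.08546967] 0.013564435757784344 24.997359216213226 [-0.48181773 -0.2572136  -1.12217981] 10.675
```

Run:
```python
from h import *
b=np.array([.5227,-.1907])
line_to([.4525,.1657,.10],max_speed=.05); 
line_to([.4525,.1657,.20],max_speed=.12); s=state(); print(s['finger_gap'],s['grasp_force'],s['force'],s['t'])
line_to([*b,.20],max_speed=.2); wait(.3); s=state(); print(s['tool_pos'],s['finger_gap'],s['force'],s['t'])
for c in ['wrist','scene','top']:
    im,d=capture(c); np.savez('n_'+c,im=im,d=d); save('n_'+c,im)
    print(c,[knob(im,cloud(c,d,s),n,3) for n in('red','blue')])
a=cv2.imread('pics/n_wrist.png');e=cv2.imread('pics/n_scene.png')[100:260,150:410]
cv2.imwrite('pics/nn.png',np.hstack([a[:,160:480],cv2.resize(e,(480,295)).copy() if 0 else cv2.copyMakeBorder(cv2.resize(e,(480,295)),0,105,0,0,0)]))
```

```text
0.013015147425135298 24.996716380119324 [-0.97502903 -1.54601977 -0.86936487] 12.1
[ 0.52271391 -0.190445    0.20004926] 0.013031830161473352 [-0.6981589   0.18356958 -1.84986991] 14.3667
wrist [[], []]
scene [[(np.int32(69), [379.4, 221.5], np.float64(0.0572), [0.4528, 0.1662, 0.057], [0.0147, 0.0354, 0.0053]), (np.int32(27), [520.4, 315.6], np.float64(0.1398), [0.5268, 0.5994, 0.1392], [0.0102, 0.0081, 0.0047])], [(np.int32(662), [509.2, 317.5], np.float64(0.0664), [0.5012, 0.5979, 0.0664], [0.0778, 0.0777, 0.006])]]
top [[(np.int32(112), [247.5, 258.7], np.float64(0.0586), [0.4519, 0.1668, 0.0586], [0.0166, 0.034, 0.0058])], [(np.int32(627), [67.3, 240.0], np.float64(0.0679), [0.4981, 0.6009, 0.0677], [0.0741, 0.0791, 0.0056]), (np.int32(4), [50.2, 246.8], np.float64(0.0662), [0.4839, 0.6344, 0.0652], [0.0024, 0.0052, 0.002])]]
```

View pics/nn.png

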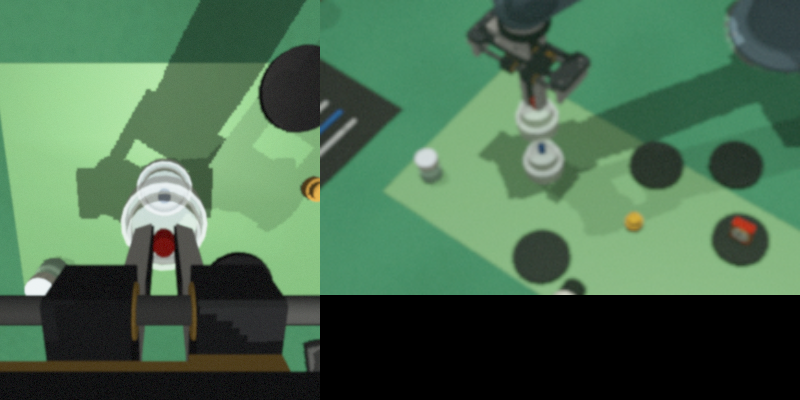

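The cover hangs level above the blue-knobbed one, and the carrier stands free on the plate. Lowering now.

Run:
```python
from h import *
b=[.5227,-.1907]
print(line_to([*b,.135],max_speed=.12,threshold=5))
r=line_to([*b,.101],max_speed=.03,threshold=4); s=state(); print(r,s['tool_pos'],s['force'],s['torque'],s['t'])
```

```text
False
True [ 0.52244924 -0.19045851  0.10334256] [0.40414735 0.00902525 4.06295906] [ 0.07836641 -0.07592928  0.04191113] 16.175
```

Run:
```python
from h import *
p=state()['tool_pos']
grip(.05); line_to([p[0],p[1],.17],max_speed=.12); s=state(); print(s['force'],s['t'])
grip(.094)
move_pose([.48,.13,.30],down()); wait(.2)
s=state(); im,d=capture('wrist'); save('s1',im); np.savez('s1',im=im,d=d,o=s['orientation'],p=s['tool_pos'])
for n in ['camera_head','cam_stand','carrier','dial']: print(n,[(round(r['p'],2),toworld('wrist',r['point'],s).round(4).tolist()) for r in look_for('wrist',n)][:2])
move_pose([.43,.166,.20],down()); wait(.2)
s=state(); im,d=capture('wrist'); save('s2',im); np.savez('s2',im=im,d=d,o=s['orientation'],p=s['tool_pos']);print(s['t'])
X=cloud('wrist',d,s); hsv=cv2.cvtColor(im,cv2.COLOR_RGB2HSV); h=hsv[...,0].astype(int)
m=((h<8)|(h>172))&(hsv[...,1]>120)&(hsv[...,2]>50)&(X[...,2]>.052)&(X[...,2]<.062)&(abs(X[...,0]-.455)<.04)&(abs(X[...,1]-.166)<.04)
P=X[m]; r=cv2.minAreaRect((P[:,:2]*1000).astype(np.float32)); print(len(P),r,np.median(P[:,2]))
for c in ['top','scene']:
    im,d=capture(c); save('e_'+c,im); np.savez('e_'+c,im=im,d=d); print(c,knob(im,cloud(c,d),'red',3))
a=cv2.imread('pics/s1.png');e=cv2.imread('pics/s2.png')
cv2.imwrite('pics/ss.png',np.hstack([a[:,120:520],e[:,120:520]]))
```

```text
[-0.31762202  0.2667553   0.72538403] 17.6333
camera_head [(0.29, [0.6098, 0.3791, 0.0225])]
cam_stand [(0.96, [0.8066, 0.0768, 0.0125])]
carrier [(0.65, [0.4543, 0.1647, 0.0569])]
dial [(0.77, [0.4534, 0.1642, 0.0626])]
20.9583
450 ((453.1045837402344, 165.21853637695312), (16.15057373046875, 35.732975006103516), 3.0970299243927) 0.056405552677297244
top [(np.int32(23), [395.8, 228.0], np.float64(0.1022), [0.52, -0.1884, 0.1012], [0.0094, 0.0098, 0.0029])]
scene [(np.int32(9), [268.9, 174.1], np.float64(0.1005), [0.5245, -0.1869, 0.0992], [0.0063, 0.0047, 0.0026]), (np.int32(7), [378.1, 220.3], np.float64(0.0589), [0.4525, 0.1579, 0.0602], [0.0007, 0.004, 0.001]), (np.int32(27), [520.4, 315.6], np.float64(0.1398), [0.5259, 0.599, 0.139], [0.0097, 0.0104, 0.004])]
```

View pics/ss.png

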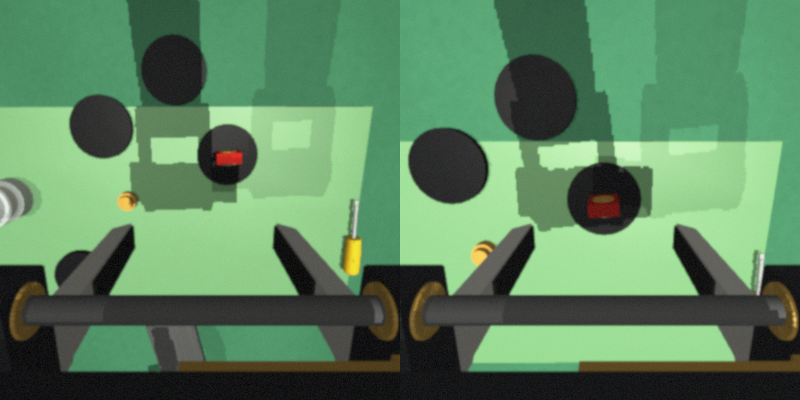

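The nested red knob is at z = 0.100, so the cover is seated. The left half shows the carrier at (228,158). The right half shows it at (604,207), with the brass disc on the robot's side, so the dial faces +x. Now I measure the stand and camera head.

```bash
cat > stand.py <<'E'
from h import *
def analyse(im,X,tag,full=True):
    reg=(abs(X[...,0]-.80)<.16)&(abs(X[...,1]-.08)<.12)
    hsv=cv2.cvtColor(im,cv2.COLOR_RGB2HSV)
    b=reg&(X[...,2]>.007)&(X[...,2]<.022)&(hsv[...,1]<60)
    if b.sum()>20: print(tag,'base',b.sum(),np.median(X[b][:,2]).round(4),cv2.minAreaRect((X[b][:,:2]*1000).astype(np.float32)))
    w=reg&(X[...,2]>.2)
    P=X[w]; w2=w&(hsv[...,2]>150)&(hsv[...,1]<50); Q=X[w2]
    print(tag,'head',len(P),P.min(0).round(3),P.max(0).round(3),'white',len(Q))
    c=Q.mean(0); u,s,v=np.linalg.svd(Q-c); print('  white c',c.round(4),'axis',v[0].round(3),np.degrees(np.arctan2(v[0][1],v[0][0])).round(1),'elev',np.degrees(np.arcsin(v[0][2])).round(1),(s/np.sqrt(len(Q))).round(4))
E
python3 - <<'E'
from stand import *
for c in ['top','scene']:
    f=np.load(f'e_{c}.npz'); analyse(f['im'],cloud(c,f['d']),c)
f=np.load('s2.npz'); s=dict(orientation=f['o'],tool_pos=f['p']); X=cloud('wrist',f['d'],s); im=f['im']
hsv=cv2.cvtColor(im,cv2.COLOR_RGB2HSV); h=hsv[...,0].astype(int)
m=((h<8)|(h>172))&(hsv[...,1]>120)&(X[...,2]>.0535)&(X[...,2]<.062)&(abs(X[...,0]-.455)<.04)&(abs(X[...,1]-.166)<.04)
P=X[m][:,:2]; c=P.mean(0); v=np.linalg.svd(P-c)[2]; print('carrier',c,v[0],np.degrees(np.arctan2(-v[0][0],v[0][1])))
t=np.radians(50)
for px,py in [(.50,.08),(.55,.08),(.45,.08)]:
    for z in (.30,.40):
        R=np.array([[-np.sin(t),0,np.cos(t)],[0,1,0],[-np.cos(t),0,-np.sin(t)]]).round(6)
        # tool x = up/back ; z fwd-down
        R=np.column_stack([[-np.sin(t),0,-np.cos(t)],[0,1,0],[np.cos(t),0,-np.sin(t)]])
        R2=R.copy(); R2[:,0]*=-1; R2[:,1]*=-1
        print(px,z,np.linalg.det(R).round(2),[None if q is None else np.round(q,2) for q in (ik([px,py,z],R),ik([px,py,z],R2))])
E
```

```text
top base 1393 0.014 ((761.6737060546875, 55.800262451171875), (264.2135925292969, 107.12754821777344), 22.548545837402344)
top head 1136 [0.755 0.04  0.254] [0.873 0.106 0.305] white 543
  white c [0.8128 0.0779 0.2902] axis [-0.941 -0.202 -0.273] -167.9 elev -15.9 [0.023  0.009  0.0043]
scene base 1194 0.0132 ((820.8040161132812, 79.01404571533203), (129.15237426757812, 88.26721954345703), 12.339578628540039)
scene head 943 [0.754 0.04  0.203] [0.874 0.107 0.303] white 426
  white c [0.8209 0.0799 0.29  ] axis [0.96  0.16  0.229] 9.5 elev 13.2 [0.0224 0.0091 0.0056]
carrier [0.45289715 0.16525803] [-0.0606254   0.99816059] 3.4757110164949863
0.5 0.3 1.0 [array([-0.1 , -0.6 ,  2.27,  0.09,  0.78, -1.71]), array([-0.1 , -0.6 ,  2.27,  0.09,  0.78,  1.43])]
0.5 0.4 1.0 [array([-0.1 , -0.64,  2.11,  0.08,  0.97, -1.69]), array([-0.1 , -0.64,  2.11,  0.08,  0.97,  1.45])]
0.55 0.3 1.0 [array([-0.09, -0.44,  2.16,  0.08,  0.72, -1.7 ]), array([-0.09, -0.44,  2.16,  0.08,  0.72,  1.44])]
0.55 0.4 1.0 [array([-0.09, -0.49,  2.02,  0.07,  0.91, -1.68]), array([-0.09, -0.49,  2.02,  0.07,  0.91,  1.46])]
0.45 0.3 1.0 [array([-0.12, -0.79,  2.36,  0.1 ,  0.87, -1.72]), array([-0.12, -0.79,  2.36,  0.1 ,  0.87,  1.42])]
0.45 0.4 1.0 [array([-0.12, -0.8 ,  2.19,  0.09,  1.05, -1.7 ]), array([-0.12, -0.8 ,  2.19,  0.09,  1.05,  1.44])]
```

Run:
```python
from stand import *
t=np.radians(38)
R=np.column_stack([[-np.sin(t),0,-np.cos(t)],[0,1,0],[np.cos(t),0,-np.sin(t)]])
for p in ([.55,.08,.45],[.52,.08,.45],[.55,.08,.42],[.5,.08,.42]):
    q=ik(p,R)
    if q is not None: break
print(p,q); move_pose(p,R); wait(.3)
s=state(); im,d=capture('wrist'); save('h1',im); np.savez('h1',im=im,d=d,o=s['orientation'],p=s['tool_pos']); print(s['t'],s['tool_pos'])
X=cloud('wrist',d,s); analyse(im,X,'wrist')
print([(round(r['p'],2),toworld('wrist',r['point'],s).round(4).tolist()) for r in look_for('wrist','camera_head')])
cv2.imwrite('pics/h1v.png',cv2.resize(cv2.imread('pics/h1.png')[60:300,180:460],None,fx=2,fy=2)[::-1,::-1])
```

```text
[0.55, 0.08, 0.45] [-0.09589897 -0.60136639  2.07191552  0.10875272  0.76866851 -1.70827477]
22.525 [0.55006935 0.08025952 0.44909372]
wrist base 2117 0.0145 ((818.3218994140625, 78.40766906738281), (128.856201171875, 89.4722671508789), 12.479696273803711)
wrist head 1402 [0.755 0.038 0.2  ] [0.868 0.106 0.303] white 650
  white c [0.809  0.0796 0.2872] axis [-0.939 -0.165 -0.302] -170.0 elev -17.6 [0.0211 0.0103 0.0073]
[(0.56, [0.7847, 0.0741, 0.2776]), (0.4, [0.813, 0.0787, 0.0133])]
```

View pics/h1v.png

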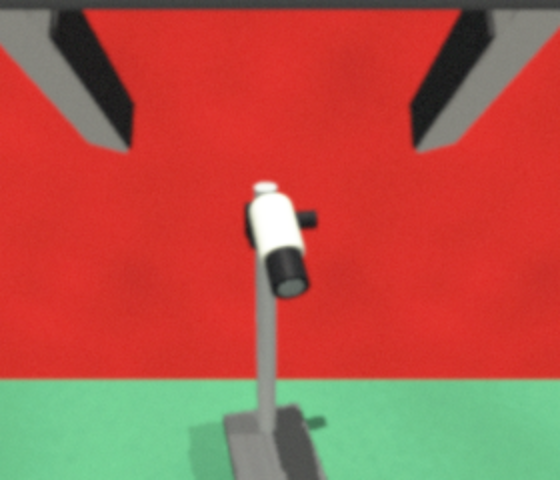

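The picture (turned upright) shows the camera head with the lens disc at (290,288), original px (315,156).

Run:
```python
from stand import *
f=np.load('h1.npz'); s=dict(orientation=f['o'],tool_pos=f['p']); X=cloud('wrist',f['d'],s); print('lens px',np.median(X[154:159,313:318].reshape(-1,3),0))
a=np.radians(12.4); d0=np.array([-np.cos(a),-np.sin(a),0]); L=np.array([.8195,.0787,0])+.06*d0+[0,0,.25]
e=np.radians(25); cx=np.cos(e)*d0-[0,0,np.sin(e)]; cy=np.cross([0,0,1],d0); cz=np.cross(cx,cy)
H=[('wrist',X)]+[(c,cloud(c,np.load(f'e_{c}.npz')['d'])) for c in('top','scene')]
for n,Y in H:
    reg=(abs(Y[...,0]-.80)<.16)&(abs(Y[...,1]-.08)<.12)&(Y[...,2]>.15); Q=(Y[reg]-L)@np.column_stack([cx,cy,cz])
    Q=Q[(Q[:,0]>-.09)&(Q[:,0]<.02)&(abs(Q[:,1])<.025)&(Q[:,2]>0)&(Q[:,2]<.03)]
    print(n,len(Q),'x max',np.percentile(Q[:,0],99.5).round(4),'y',np.percentile(Q[:,1],[1,99]).round(4),'z max',np.percentile(Q[:,2],[98,99.8]).round(4))
    for lo in (-.08,-.06,-.03,-.015):
        q=Q[abs(Q[:,0]-lo)<.008]
        if len(q)>20: # circle fit in y,z
            A=np.c_[2*q[:,1:],np.ones(len(q))]; c=np.linalg.lstsq(A,(q[:,1:]**2).sum(1),rcond=None)[0]; print('   ',lo,len(q),c[:2].round(4),np.sqrt(c[2]+c[0]**2+c[1]**2).round(4))
Y=H[1][1]; im=np.load('e_top.npz')['im']; hsv=cv2.cvtColor(im,cv2.COLOR_RGB2HSV)
b=(abs(Y[...,0]-.82)<.09)&(abs(Y[...,1]-.08)<.075)&(Y[...,2]>.0095)&(Y[...,2]<.02)&(hsv[...,1]<60)
print('top base',cv2.minAreaRect((Y[b][:,:2]*1000).astype(np.float32)))
print('focus',L+.11*cx)
R=np.column_stack([-cx*0+cx,0*cy,0*cy]);
# present: carrier x=-cx, z=cz, y=cross(z,x)
C=np.column_stack([-cx,np.cross(cz,-cx),cz]); T=C@np.diag([-1,1,-1.]); print(T.round(3).tolist())
dial=L+.11*cx; O=dial-C@[.010,0,.024]; tcp=O+C@[0,0,.028]; print(O,tcp,ik(tcp,T))
```

```text
lens px [0.76031505 0.06719542 0.2527552 ]
wrist 971 x max -0.0007 y [-0.0181  0.0171] z max [0.0191 0.0197]
    -0.08 124 [0.0002 0.    ] 0.0185
    -0.06 158 [0.0001 0.0004] 0.0183
    -0.03 199 [0.0002 0.0015] 0.0159
    -0.015 163 [0.0005 0.0005] 0.0154
top 747 x max -0.0013 y [-0.0187  0.0174] z max [0.0203 0.0218]
    -0.08 134 [-0.0006  0.0012] 0.0176
    -0.06 152 [-0.0007  0.0024] 0.017
    -0.03 126 [-0.0003  0.0034] 0.0147
    -0.015 122 [-0.0002  0.0014] 0.0148
scene 466 x max -0.0006 y [-0.0184  0.0168] z max [0.019  0.0207]
    -0.08 144 [-0.0013  0.0067] 0.012
    -0.06 83 [0.0002 0.0006] 0.0175
    -0.03 61 [0.0003 0.0004] 0.0166
    -0.015 62 [-0.0003  0.0018] 0.0141
top base ((818.4281616210938, 79.03713989257812), (129.14500427246094, 89.5711669921875), 12.711085319519043)
focus [0.66353144 0.04440809 0.20351199]
[[-0.885, -0.215, 0.413], [-0.195, 0.977, 0.091], [-0.423, 0.0, -0.906]]
[0.66458601 0.04463995 0.17753442] [0.65302874 0.04209892 0.20291104] [-0.17412528  0.04834737  1.8648281   0.21910653  0.83336715 -2.0765427 ]
```

Run:
```python
from h import *
k=np.array([.4530,.1653]); R=down(np.radians(3.3))
move_pose([*k,.16],R); wait(.2); s=state()
im,d=capture('wrist'); np.savez('s3',im=im,d=d,o=s['orientation'],p=s['tool_pos'])
X=cloud('wrist',d,s); hsv=cv2.cvtColor(im,cv2.COLOR_RGB2HSV); h=hsv[...,0].astype(int)
m=((h<8)|(h>172))&(hsv[...,1]>120)&(X[...,2]>.0535)&(X[...,2]<.062)&(abs(X[...,0]-.455)<.04)&(abs(X[...,1]-.166)<.04)
P=X[m]; c=P.mean(0); v=np.linalg.svd(P[:,:2]-c[:2])[2][0]; print(len(P),c,np.degrees(np.arctan2(-v[0],v[1])),cv2.minAreaRect((P[:,:2]*1000).astype(np.float32)))
print(s['tool_pos'],s['t'])
print(line_to([*k,.040],max_speed=.08,threshold=5)); s=state(); print(s['tool_pos'],s['force'])
grip(0,25); s=state(); print(s['tool_pos'],s['finger_gap'],s['grasp_force'],s['force'],s['t'])
```

```text
591 [0.45272766 0.16509357 0.05643279] 3.2950453982819847 ((452.7555236816406, 165.15126037597656), (15.737807273864746, 35.26676940917969), 2.9204235076904297)
[0.45364859 0.16512472 0.16113115] 24.0333
False
[0.45342629 0.16535288 0.04047944] [-0.03923815  0.06973855 -0.63372873]
[0.45297715 0.16529884 0.03997183] 0.03585199556603586 25.000054836273193 [ 0.58312231  0.54269385 -0.50503401] 26.6583
```

```bash
cat > pres.py <<'E'
from h import *
a=np.radians(12.5); d0=np.array([-np.cos(a),-np.sin(a),0]); L=np.array([.8191,.0788,0])+.06*d0+[0,0,.25]
e=np.radians(25); cx=np.cos(e)*d0-[0,0,np.sin(e)]; cy=np.cross([0,0,1],d0); cz=np.cross(cx,cy)
C=np.column_stack([-cx,np.cross(cz,-cx),cz]); T=C@np.diag([-1,1,-1.])
F=L+.11*cx; tcp=F-C@[.0098,0,.024]+C@[0,0,.028]
E
python3 - <<'E'
from pres import *
line_to([.453,.1653,.06],max_speed=.05); line_to([.453,.1653,.22],max_speed=.15); s=state(); print(s['finger_gap'],s['t'])
move_pose(tcp+.05*cx,T); line_to(tcp,max_speed=.05); wait(.4)
s=state(); print(tcp,s['tool_pos'],np.abs(np.array(s['orientation'])-T).max(),s['finger_gap'],s['grasp_force'],s['force'],s['t'])
V=[]
for c in ['scene','top']:
    im,d=capture(c); np.savez('p_'+c,im=im,d=d); save('p_'+c,im)
    Y=cloud(c,d); u=np.round(((lambda q,k:(k['fx']*q[0]/q[2]+k['cx'],k['fy']*q[1]/q[2]+k['cy']))(np.array(get_calibration(c)['R'])@F+get_calibration(c)['t'],get_calibration(c)))).astype(int); print(c,u)
    V.append(cv2.resize(cv2.imread(f'pics/p_{c}.png')[u[1]-50:u[1]+50,u[0]-50:u[0]+50],(400,400)))
    print([(round(r['p'],2),toworld(c,r['point']).round(4).tolist()) for r in look_for(c,'dial')])
    q=(Y-F)@C; hsv=cv2.cvtColor(im,cv2.COLOR_RGB2HSV); m=(np.linalg.norm(q,axis=-1)<.03); w=m&(hsv[...,1]<70)&(hsv[...,2]>110)&(abs(q[...,0])<.006)
    if w.sum()>5: print('white',w.sum(),q[w].mean(0).round(4),np.percentile(q[w],[2,98],axis=0).round(4).tolist(), np.linalg.svd(q[w]-q[w].mean(0))[2][2].round(3))
    r=m&((hsv[...,0]<8)|(hsv[...,0]>172))&(hsv[...,1]>120)
    if r.sum()>5: print('red',r.sum(),np.percentile(q[r],[1,99],axis=0).round(4).tolist())
cv2.imwrite('pics/pp.png',np.hstack(V))
E
```

```text
0.03601386585841358 28.425
[0.65286984 0.04194766 0.20299556] [0.65284031 0.04193158 0.20303367] 6.378495380121585e-05 0.03617940274784239 24.999873340129852 [ 0.25790942  0.36448669 -1.30349904] 30.8167
scene [305 230]
[(0.47, [0.6647, 0.045, 0.2063]), (0.42, [0.8036, 0.0752, 0.2844])]
white 163 [-0.0015 -0.0004  0.0008] [[-0.0048, -0.0278, -0.0137], [0.0022, 0.0266, 0.0167]] [ 1.    -0.006 -0.013]
red 57 [[-0.0149, -0.0174, -0.0206], [0.0, 0.0159, 0.0219]]
top [296 159]
[(0.47, [0.8114, 0.0816, 0.016]), (0.45, [0.6658, 0.0462, 0.204])]
white 25 [-0.0001  0.0024 -0.0033] [[-0.0022, -0.0152, -0.0223], [0.0012, 0.0163, 0.01]] [ 0.998 -0.004 -0.059]
```

View pics/pp.png

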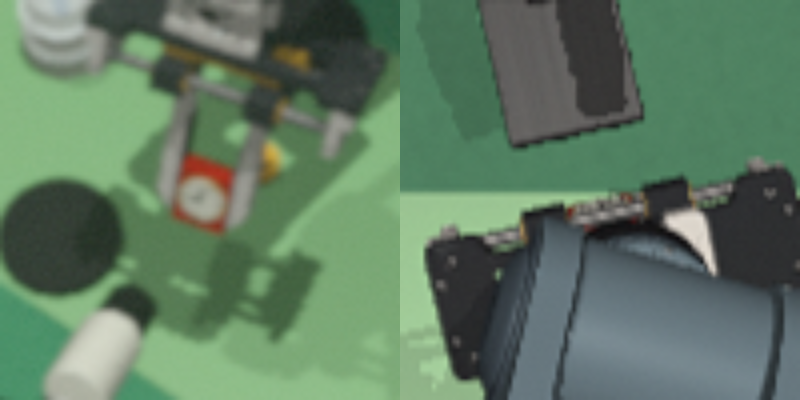

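The dial is upright and facing the lens, at scene crop (203,197) against the predicted focus at (200,200). The plane normal matches to within 1°, and the nested covers stand undisturbed at the upper left. Handing in.

```bash
python3 -c "
from h import *
s=state(); print(s['t'],max(abs(np.array(s['qvel']))),s['finger_gap']); print(close_job())"
```

```text
31.0167 0.001650330674467523 0.03587494819852148
the job is handed in; nothing more can be done
None
```

The red-knobbed cover is nested over the blue one and released, and the carrier is held still with its dial upright and facing the lens, within about 2–3 mm of the focus point by my camera measurements; handed in at 31 s of the allowed 59 s.

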